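# Slide a tea slab out over the edge of the display step

## Robot

A 6-joint arm with a two-finger parallel gripper is mounted at the origin on the work surface. World frame = base frame: x ahead of the robot, y to its left, z up, the work surface at z = 0. Lengths are in m, angles in rad, forces in N, time in s.
With the tool pointing down it reaches from about 0.35 to 0.975 m from the base axis. Payload 4.9 kg.
Tool frame: the origin (TCP) lies at the very end of the fingers, on their centre line; the grasp point (between the pads) lies 19 mm behind it; z points along the fingers, y is the direction in which the jaws open and shut (so a half turn about z gives the same grasp; the last joint's range is limited). The gripper opens to 85 mm and grips with 20 to 120 N. Pads are 22 mm wide; open, the fingers measure 114 mm over their backs; the gripper's body (76 mm by 85 mm) begins 54 mm behind the grasp point. The pads swing forward as they close: fully open they stand 13 mm farther back than shut.
Start: joints at [-1.341, 0.053, 1.613, -0, 1.476, -0.119], TCP at [0.214, -0.587, 0.231] pointing down, gripper open.
Joint ranges: [-3.01, 3.01], [-1.01, 2.22], [0.06, 2.58], [-1.02, 4.17], [0.09, 2.62], [-3.14, 3.14]. Speed limits (rad/s): [2.57, 2.57, 3.14, 3.14, 3.14, 3.14].

## Interface

Orientations are given as a unit quaternion [w, x, y, z].
In Python, from plant import monitor, eyes, manip gives the robot as it stands.
- The arm moves only by the tool step_arm, never from a script. Its argument "motion" is a list of rows, each a list of 7 numbers: the shift along the world's x, y, z scaled (see below), then the turn, a rotation vector about the world's x, y, z scaled (see below), then the closure in counts, from 0 (fully open) to 255 (shut). In form: [[x, y, z, ax, ay, az, grip], ...]. A call has 1 to 10 rows; each row is the pose to reach, as a shift and turn from the pose commanded when the call began; what a row does not reach only later rows make up. The controller multiplies each number of a shift by 0.5 m and each number of a turn by 1.5 rad. A row lasts 1/10 s, in which the tool goes at most 50 mm and 8.59 degrees, less where a joint would pass 70% of its speed; a pose out of reach is approached as far as the arm can. A call with a number of a shift or a turn outside -1 to 1 is refused whole. A call with a gripper value outside its range is refused whole. The fingers move at their own pace and stop on an object; the grip force is fixed at half the most. Time passes only in rows, so rows that repeat a pose let the fingers close. It gives the time, the measured TCP pose, the force and the opening at its end, in the units of the state.
- monitor.state(): the state, without advancing time (a new reading comes with each control period).
- eyes.grab_frame(name): name is "scene" or "top" or "wrist"; returns a dict with "pixels" (480x640x3 uint8, red, green, blue), "mtx" (3x3 intrinsics, pixels), "rvec" (rotation vector, rad) and "tvec" (3), from world to camera coordinates, as OpenCV has them; the wrist camera has in their place "hand_eye" (4x4, takes a point from camera to tool coordinates, whose origin is the TCP and whose axes are the flange's). Camera axes: x right, y down, z forward; pixel columns grow to the right and rows downward; lengths in m; the calibration is good to about 2 mm. A picture is of the moment at which its call begins: read the wrist's pose just before it. There is no depth.
- manip.job_done(): hands the job in, once; it reports no verdict.
Trained networks look in the newest picture that a camera, given by its name, has taken for a name from the list of things; names that differ only in an ending like _2 or _b are one class to them, and where a whole thing is asked for, a point or a joint stands for the part that bears it (a point fixed in the world has none). Each returns a list of dicts, best first, with "p" (0 to 1); they miss things now and then, are a little off and sometimes report something else, mostly with a low value. They report only what shows in the picture. A call takes as long as a camera call. They do not tell look-alikes from the thing itself.
- eyes.look_for(name, camera): "box" ([centre column, centre row, width, height] in pixels, round what is visible of it).
- eyes.pinpoint(name, camera): "uv" ([column, row] in pixels: a listed point, or the origin of a listed thing).
The state is a dict: "time": time; "joint_pos": joint angles; "joint_vel": joint speeds; "joint_efforts": joint torques, N m; "tool_pos": TCP position; "tool_rot": TCP orientation; "contact_force": force on the tool from outside, world axes, zero at the start; "ft_torque": the same for the moment, N m; "gripper_width": opening from 0.0 (shut) to 1.0 (fully open).
Only numpy, scipy, OpenCV 4.12 (cv2) and the standard library are available. Lean on these libraries where they do the work, as an engineer would, in place of code of your own. Each camera call takes 0.05 s, during which the arm holds its last target.

## Task

Slide the flat oblong tea slab across the raised wooden display step toward the step's long far edge (the customers' side, away from the robot) until 4 cm of it, a third of its depth, sticks out over that edge with its long side parallel to the edge, so that a customer can take hold of it. Only push it with the fingers: do not pinch it, lift it, tip it or let it fall. Leave the cup, the round carton and everything else where they stand.

Things in the scene. Friction and masses are not known exactly. Their poses are not given: they have to be found in the camera images.
- slab_mid (a point): Centre (6 mm above the underside) of the flat oblong tea slab, brown cardboard sleeve with a pale band: 120 mm deep (its x axis, roughly toward the far edge), 150 mm wide (its y axis, roughly along the edge), 12 mm thick, about 0.2 kg. Lies loose on the left or right half of the step, up to 0.25 rad off square. With 40 mm overhanging, this point is 20 mm short of the edge.
- far_edge (a point): Middle of the display step's far long edge, on its top surface, 60 mm above the counter. x points level and outward off the step, square to the edge, away from the robot; y runs along the edge; z up. The step is a fixed dark wooden board 18 mm thick on rails, from x = -260 mm to 0 and y = -250 to 250 mm in this frame.
- round_carton: Bystander: flat round brown carton, 100 mm diameter, 22 mm high, loose on the step's other half; origin at the centre of its underside, z up.
- cup: Bystander: small white open tea cup, 44 mm across the rim, 40 mm high, loose, standing near the middle of the step between slab and round carton; origin at the centre of its underside.
- caddy: Bystander: blue ceramic tea caddy, 72 mm diameter, 110 mm high, loose on the counter to the left of the step; origin at the centre of its underside.
- carton: Bystander: cardboard tea carton 100 x 65 x 75 mm high, loose on the counter to the right of the step; origin at the centre of its underside.
- scoop: Bystander: wooden spoon 190 mm long lying on the counter to the right of the step; its length along its own x axis.
- tin: Bystander: small steel tin with paper label, 50 mm diameter, 60 mm high, loose on the counter to the left of the step, farther out than the caddy; origin at the centre of its underside.
There are look-alikes about, which are no part of the job. Leave any green, grey or orange look-alike of the part that bears slab_mid alone.

How it is judged:
By the outcome, as a careful person would: the job done as asked, in the order asked, and still so for the second after the job is handed in, with the robot touching nothing.
It also fails if it takes over 38 s, if anything falls off the work surface, if the arm or the gripper's body presses on something with over 40 N, if the wrist force passes 120 N, or if a joint passes its speed limit or range.

## Working session

There is one attempt and no reset: what is moved stays moved. The work goes in short steps, Python scripts to look and compute and a tool call to move; the robot and the scene stay as the last step left them, time stands still between calls to the robot, and variables do not carry over. Pictures are saved under pics/ and viewed, and the job is handed in when it is done.

Besides the shell and the picture viewer there is one more tool, called after ">>>" as name(argument=value, ...), one argument or row to a line, values as JSON. step_arm: Moves the arm, as the interface text tells. Its arguments: {"type":"object","properties":{"motion":{"type":"array","items":{"type":"array","items":{"type":"number"}}}},"required":["motion"]}

```bash
ls; mkdir -p pics; cat > h.py <<'E'
import numpy as np,cv2
from plant import monitor,eyes,manip
def grab(n,f=None):
    d=eyes.grab_frame(n)
    if f: cv2.imwrite('pics/'+f,d['pixels'][:,:,::-1])
    return d
def ray(d,uv):
    R=cv2.Rodrigues(np.array(d['rvec'],float))[0];t=np.array(d['tvec'],float).ravel()
    K=np.array(d['mtx'],float)
    r=R.T@np.linalg.inv(K)@np.array([uv[0],uv[1],1.]);c=-R.T@t
    return c,r
def onz(d,uv,z):
    c,r=ray(d,uv);return c+r*(z-c[2])/r[2]
def proj(d,P):
    return cv2.projectPoints(np.array(P,float).reshape(-1,3),np.array(d['rvec'],float),np.array(d['tvec'],float),np.array(d['mtx'],float),None)[0].reshape(-1,2)
E
python3 - <<'E'
from h import *
s=monitor.state();print(s)
for c in('scene','top'):
    d=grab(c,c+'0.png')
    print(c,ray(d,(320,240)))
    for n in('slab_mid','far_edge','round_carton','cup','caddy','carton','scoop','tin'):
        print(n,[( np.round(x['uv'],1).tolist(),round(x['p'],2)) for x in eyes.pinpoint(n,c)][:4])
    print([(np.round(x['box']).tolist(),round(x['p'],2)) for x in eyes.look_for('slab_mid',c)])
E
```

```text
pics
{'time': 0.0, 'joint_pos': array([-1.34100666e+00,  5.33799279e-02,  1.61429630e+00,  3.59473294e-05,
        1.47599196e+00, -1.18996840e-01]), 'joint_vel': array([ 0.00125911, -0.00047167,  0.00108424,  0.00020684,  0.00025234,
       -0.00110908]), 'joint_efforts': array([-1.23984140e-03, -3.93684053e+01, -3.70180106e+01, -1.51441332e-04,
        7.11461005e-03,  1.26218328e-05]), 'tool_pos': array([ 0.21346782, -0.58675453,  0.23004734]), 'tool_rot': array([-1.03716590e-03,  9.84831765e-01,  1.73508839e-01, -3.95954508e-05]), 'contact_force': array([-0.39523804, -0.52684558,  0.65610682]), 'ft_torque': array([-0.01000636, -0.01585455, -0.0760996 ]), 'gripper_width': 1.0027095980876348}
scene (array([0.77814307, 0.55892298, 0.88453176]), array([-0.26705027, -0.54141072, -0.7972229 ]))
slab_mid [([344.9, 163.2], 0.9), ([308.4, 217.1], 0.76), ([419.0, 274.4], 0.62), ([509.9, 339.2], 0.58)]
far_edge [([243.2, 285.0], 0.91)]
round_carton [([332.6, 317.4], 0.82)]
cup [([287.5, 269.4], 0.65)]
caddy [([417.1, 443.0], 0.63)]
carton [([206.7, 162.8], 0.92)]
scoop [([274.3, 136.9], 0.68)]
tin [([356.1, 456.7], 0.8)]
[([423.0, 278.0, 55.0, 58.0], 0.93), ([511.0, 340.0, 87.0, 81.0], 0.86), ([311.0, 217.0, 52.0, 51.0], 0.73), ([344.0, 163.0, 66.0, 44.0], 0.61)]
top (array([0.37962706, 0.00232082, 1.37291906]), array([ 0.10571039,  0.00677195, -0.99451626]))
slab_mid [([410.8, 318.4], 0.86), ([349.7, 251.2], 0.63), ([190.7, 333.6], 0.63)]
far_edge [([318.2, 178.1], 0.81)]
round_carton [([252.3, 221.6], 0.71)]
cup [([310.7, 208.6], 0.62)]
caddy [([168.2, 233.1], 0.97), ([482.8, 280.2], 0.61)]
carton [([318.6, 177.2], 0.69), ([476.5, 199.7], 0.57)]
scoop [([482.5, 285.3], 0.62)]
tin [([179.1, 198.6], 0.9), ([313.0, 207.7], 0.46)]
[([413.0, 322.0, 67.0, 61.0], 0.9), ([191.0, 337.0, 54.0, 53.0], 0.85), ([266.0, 310.0, 63.0, 62.0], 0.68), ([350.0, 251.0, 65.0, 60.0], 0.67)]
```

View pics/scene0.png

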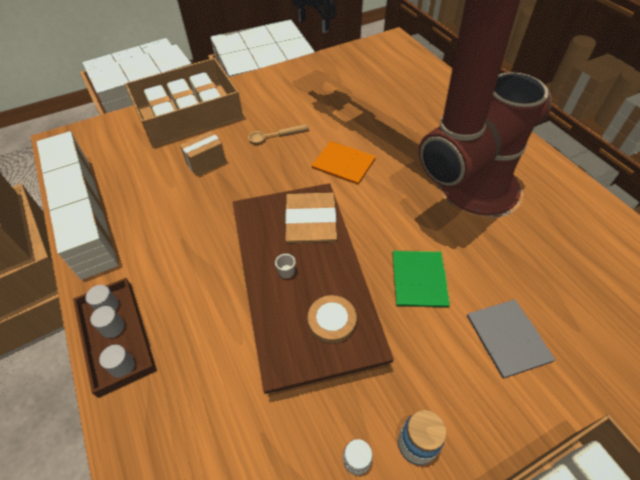

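View pics/top0.png

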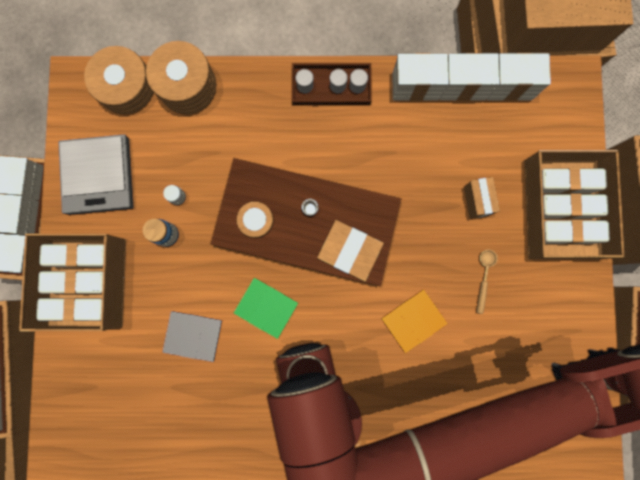

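The top view shows four slab-like things: brown with a pale band on the step (350,251), green (266,308), orange (414,321) and grey (192,336). By the description I choose the brown one at (350,251). I'll check it in a close crop.

```bash
python3 - <<'E'
import cv2
a=cv2.imread('pics/top0.png')[150:295,205:410];cv2.imwrite('pics/ctop.png',cv2.resize(a,None,fx=3.8,fy=3.8,interpolation=cv2.INTER_CUBIC))
a=cv2.imread('pics/scene0.png')[175:395,225:400];cv2.imwrite('pics/cscene.png',cv2.resize(a,None,fx=2.7,fy=2.7,interpolation=cv2.INTER_CUBIC))
E
```

```text
(no output)
```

View pics/ctop.png

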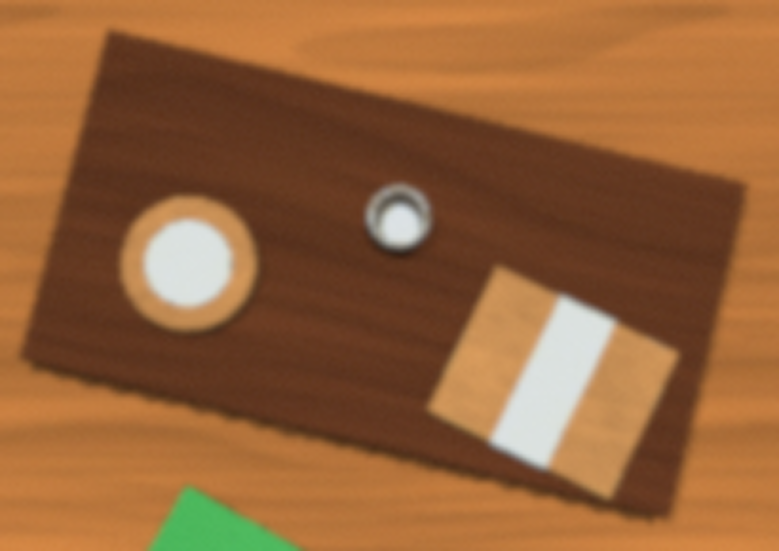

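View pics/cscene.png

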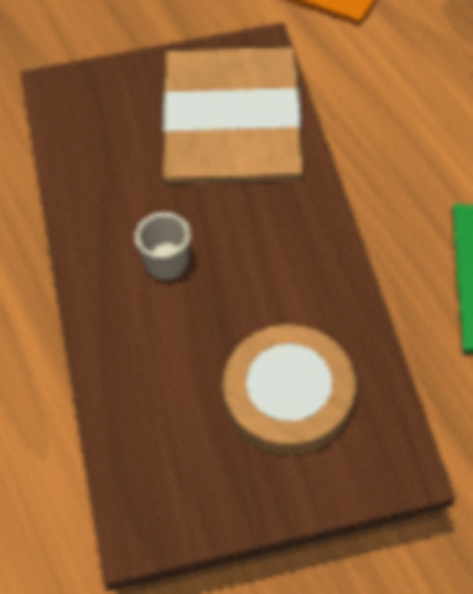

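The crop confirms it: brown slab with a pale band, corners in the crop at (497,266), (679,352), (611,498), (428,409). Now I'll fit the poses using the known sizes.

```bash
cat > fit.py <<'E'
from h import *
from scipy.optimize import least_squares
def fit(views,loc,z,x0):
    # views: list of (d, pts dict idx->uv)
    def res(p):
        c,s=np.cos(p[2]),np.sin(p[2])
        P=np.c_[p[0]+loc[:,0]*c-loc[:,1]*s,p[1]+loc[:,0]*s+loc[:,1]*c,np.full(len(loc),z)]
        return np.concatenate([(proj(d,P)-uv).ravel() for d,uv in views])
    r=least_squares(res,x0);return r.x,np.round(r.fun,1)
def full(pts,sc,ox,oy): return (np.array(pts,float)+.5)/sc-.5+[ox,oy]
STEP=np.array([[0,.25],[0,-.25],[-.26,-.25],[-.26,.25]])
SLAB=np.array([[.06,.075],[.06,-.075],[-.06,-.075],[-.06,.075]])
E
python3 - <<'E'
from fit import *
dt=grab('top');ds=grab('scene')
T=lambda p:full(p,3.8,205,150); S=lambda p:full(p,2.7,225,175)
st=T([(107,31),(746,184),(668,520),(23,357)]); sl=T([(497,266),(679,352),(611,498),(428,409)])
ss=S([(108,587),(22,72),(284,24),(452,503)]); sls=S([(164,180),(166,49),(293,47),(301,174)])
for n,v in(('both',1),('top',0),('sc',2)):
    V=lambda a,b:[(dt,a),(ds,b)] if v==1 else ([(dt,a)] if v==0 else [(ds,b)])
    p,r=fit(V(st,ss),STEP,.06,[.7,0,-.2]);print(n,'step',p.round(4),r)
    q,r2=fit(V(sl,sls),SLAB,.072,[.55,-.08,-.4]);print('slab',q.round(4),r2)
    c,s=np.cos(p[2]),np.sin(p[2]);R=np.array([[c,s],[-s,c]])
    print('slab in edge frame',(R@(q[:2]-p[:2])).round(4),q[2]-p[2])
p,_=fit([(dt,st),(ds,ss)],STEP,.06,[.7,0,-.2])
c,s=np.cos(p[2]),np.sin(p[2]);R=np.array([[c,s],[-s,c]])
for nm,uv,z in(('cup rim',full([(399,218)],3.8,205,150)[0],.1),('rc',full([(189,263)],3.8,205,150)[0],.082)):
    w=onz(dt,uv,z);print(nm,w.round(4),(R@(w[:2]-p[:2])).round(4))
# look at heading of scene for rotations
E
```

```text
both step [ 0.7016  0.023  -0.2417] [-0.6 -1.3 -0.2 -0.5 -0.6 -0.5 -2.1 -0.2 -1.7 -0.6 -0.7 -0.9  0.7 -1.4
  2.1 -1.5]
slab [ 0.4912 -0.0728 -0.4478] [-0.4 -0.6 -0.2 -0.4 -0.5 -0.3 -0.7 -0.1 -0.2 -1.3  0.1  0.3  0.1 -0.6
  0.3 -0.9]
slab in edge frame [-0.1814 -0.1434] -0.20616727244549302
top step [ 0.6999  0.0207 -0.2401] [ 0.1 -0.6  0.6 -0.   0.4 -0.  -1.2  0.6]
slab [ 0.4902 -0.0742 -0.4464] [ 0.  -0.3  0.2 -0.  -0.   0.  -0.2  0.3]
slab in edge frame [-0.1812 -0.142 ] -0.20633322570306578
sc step [ 0.7027  0.0247 -0.2421] [-1.9  0.5 -0.8 -0.3  0.7 -0.8  2.1 -0.4]
slab [ 0.4923 -0.0711 -0.449 ] [-0.3 -0.7  0.   0.9  0.1  0.1  0.2 -0.2]
slab in edge frame [-0.1814 -0.1435] -0.20689624883881824
cup rim [0.6069 0.0399 0.1   ] [-0.096  -0.0062]
rc [0.5763 0.1955 0.082 ] [-0.163   0.1376]
```

>>> step_arm(
  motion=[
    [0.3,0.96,0,0,0,-0.394,0],
    [0.3,0.96,0,0,0,-0.394,0],
    [0.3,0.96,0,0,0,-0.394,0],
    [0.3,0.96,0,0,0,-0.394,0],
    [0.3,0.96,0,0,0,-0.394,0],
    [0.3,0.96,0,0,0,-0.394,0],
    [0.3,0.96,0,0,0,-0.394,0],
    [0.3,0.96,0,0,0,-0.394,0],
    [0.3,0.96,0,0,0,-0.394,0],
    [0.3,0.96,0,0,0,-0.394,0],
  ],
)

```text
time: 2.1
tool_pos: [0.3629, -0.1083, 0.2317]
tool_rot: [0.0, 0.993, -0.121, 0.001]
contact_force: [1.8, 0.3, -0.6]
gripper_width: 1.001
```

>>> step_arm(
  motion=[
    [0.213,0.408,-0.1,0,0,0,0],
    [0.213,0.408,-0.1,0,0,0,0],
    [0.213,0.408,-0.1,0,0,0,0],
    [0.213,0.408,-0.1,0,0,0,0],
    [0.213,0.408,-0.1,0,0,0,0],
    [0.213,0.408,-0.2,0,0,0,0],
    [0.213,0.408,-0.29,0,0,0,0],
    [0.213,0.408,-0.29,0,0,0,0],
  ],
)

```text
time: 2.9
tool_pos: [0.4636, 0.094, 0.0795]
tool_rot: [0.001, 0.993, -0.12, -0.007]
contact_force: [-1.5, 0.2, -0.3]
gripper_width: 0.996
```

```bash
python3 - <<'E'
from h import *
s=monitor.state();print(s['tool_pos'],s['tool_rot'],s['contact_force'])
grab('wrist','w1.png');grab('scene','s1.png')
E
```

```text
[0.46362732 0.09404612 0.07950284] [ 0.00115397  0.99270255 -0.12038238 -0.00695648] [-1.46653266  0.18099089 -0.33071488]
```

View pics/w1.png

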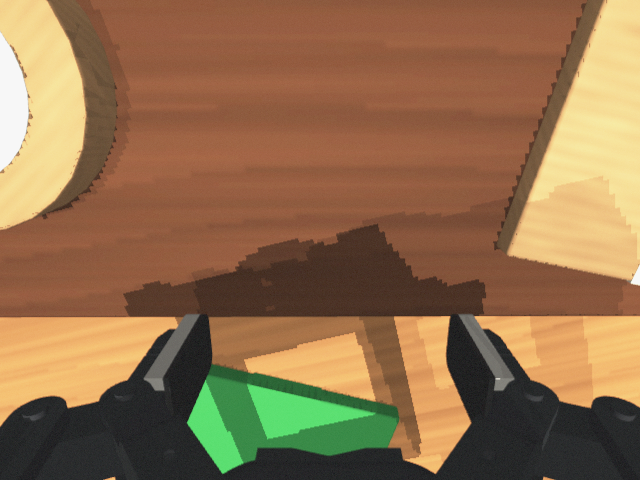

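View pics/s1.png

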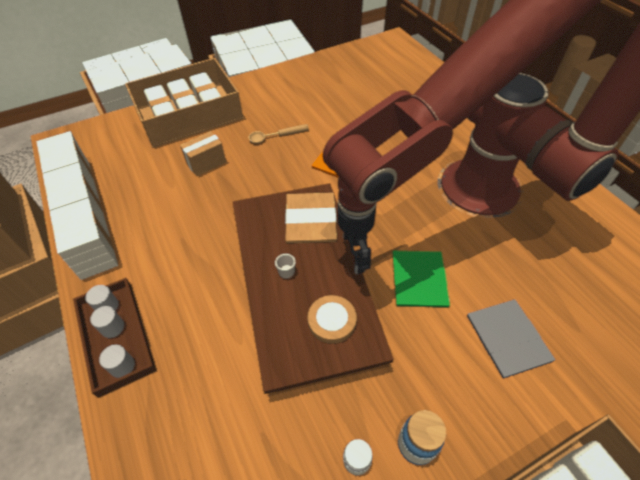

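```bash
cat >> h.py <<'E'
from scipy.spatial.transform import Rotation as Ro
def wgrab(f=None):
    s=monitor.state();d=grab('wrist',f)
    w,x,y,z=s['tool_rot'];T=np.eye(4);T[:3,:3]=Ro.from_quat([x,y,z,w]).as_matrix();T[:3,3]=s['tool_pos']
    M=np.linalg.inv(T@np.array(d['hand_eye']));d['rvec']=cv2.Rodrigues(M[:3,:3])[0];d['tvec']=M[:3,3]
    return s,d
def edge(P,p=(.7016,.023,-.2417)):
    c,s=np.cos(p[2]),np.sin(p[2]);return np.array([[c,s],[-s,c]])@(np.asarray(P)[:2]-np.array(p[:2]))
E
python3 - <<'E'
from h import *
s,d=wgrab()
print(d['hand_eye'],d['mtx'])
print('tool edge',edge(s['tool_pos']),s['tool_pos'],s['contact_force'])
for uv,z in(((20,317),.06),((300,317),.06),((620,317),.06),((498,248),.06),((508,254),.072),((632,278),.072),((602,0),.072)):
    w=onz(d,uv,z);print(uv,w.round(4),edge(w).round(4))
for z in(0,-.013): 
    T=np.linalg.inv(Ro.from_rotvec(np.zeros(3)).as_matrix())
    for sx in(.011,-.011):
        for y in(.0425,-.0425):
            H=np.linalg.inv(np.array(d['hand_eye']));q=H@np.array([sx,y,z,1]);k=d['mtx']@q[:3];print(z,sx,y,(k[:2]/k[2]).round(0))
E
```

```text
[[ 7.59199248e-04 -9.47338759e-01 -3.20232258e-01  8.24601952e-02]
 [ 9.99999670e-01  6.26597622e-04  5.17120870e-04  1.02293876e-03]
 [-2.89231872e-04 -3.20232545e-01  9.47338922e-01 -1.42979171e-01]
 [ 0.00000000e+00  0.00000000e+00  0.00000000e+00  1.00000000e+00]] [[413.61853619   0.         328.68040496]
 [  0.         413.61853619 233.84820101]
 [  0.           0.           1.        ]]
tool edge [-0.24289186  0.01309626] [0.46890305 0.09385262 0.08640162] [-0.03029068  1.31171586 -0.28067156]
(20, 317) [0.4878 0.2354 0.06  ] [-0.2584  0.155 ]
(300, 317) [0.4567 0.1094 0.06  ] [-0.2584  0.0253]
(620, 317) [ 0.4211 -0.0348  0.06  ] [-0.2585 -0.1233]
(498, 248) [0.469  0.0164 0.06  ] [-0.2243 -0.0621]
(508, 254) [0.4711 0.0167 0.072 ] [-0.2223 -0.0613]
(632, 278) [ 0.4479 -0.0324  0.072 ] [-0.2331 -0.1145]
(602, 0) [ 0.5558 -0.0236  0.072 ] [-0.1304 -0.0801]
0 0.011 0.0425 [437. 291.]
0 0.011 -0.0425 [215. 291.]
0 -0.011 0.0425 [432. 341.]
0 -0.011 -0.0425 [220. 341.]
-0.013 0.011 0.0425 [446. 308.]
-0.013 0.011 -0.0425 [205. 308.]
-0.013 -0.011 0.0425 [440. 361.]
-0.013 -0.011 -0.0425 [211. 361.]
```

>>> step_arm(
  motion=[
    [-0.176,-0.278,0,0,0,0,0],
    [-0.176,-0.278,0,0,0,0,0],
    [-0.176,-0.278,0,0,0,0,0],
    [-0.176,-0.278,0,0,0,0,0],
    [-0.176,-0.278,-0.068,0,0,0,0],
    [-0.176,-0.278,-0.068,0,0,0,0],
    [-0.176,-0.278,-0.068,0,0,0,0],
    [-0.176,-0.278,-0.068,0,0,0,0],
    [-0.176,-0.278,-0.068,0,0,0,0],
  ],
)

```text
time: 3.95
tool_pos: [0.3827, -0.0452, 0.0542]
tool_rot: [0.0, 0.993, -0.12, 0.002]
contact_force: [0.6, 0.9, -0.4]
gripper_width: 1.001
```

```bash
python3 - <<'E'
from h import *
s,d=wgrab('w2.png')
print(edge(s['tool_pos']),s['tool_pos'],Ro.from_quat(np.roll(s['tool_rot'],-1)).as_matrix()[:,0],s['contact_force'])
E
```

```text
[-0.29331188 -0.14255567] [ 0.38269276 -0.04520669  0.05419502] [ 0.97101875 -0.23898333  0.0030904 ] [ 0.56483988  0.8596564  -0.41041921]
```

View pics/w2.png

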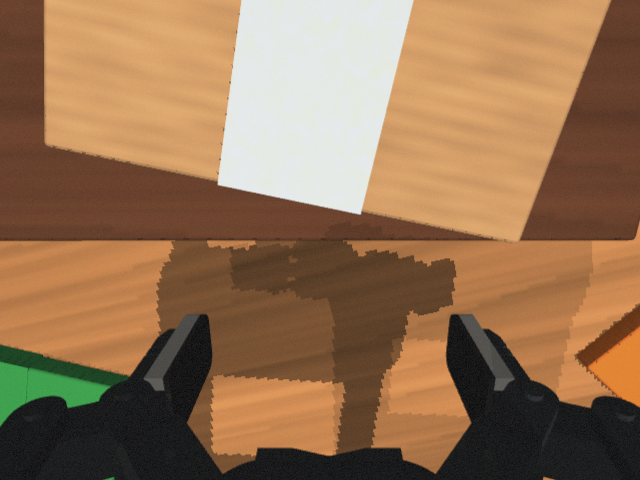

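>>> step_arm(
  motion=[
    [0.0117,-0.0029,-0.003,0,0,0,0],
    [0.0233,-0.0057,-0.003,0,0,0,0],
    [0.035,-0.0086,-0.003,0,0,0,0],
    [0.0466,-0.0115,-0.003,0,0,0,0],
    [0.0583,-0.0144,-0.003,0,0,0,0],
    [0.0699,-0.0172,-0.003,0,0,0,0],
    [0.0816,-0.0201,-0.003,0,0,0,0],
    [0.0932,-0.023,-0.003,0,0,0,0],
    [0.1049,-0.0258,-0.003,0,0,0,0],
    [0.1165,-0.0287,-0.003,0,0,0,0],
  ],
)

```text
time: 5.0
tool_pos: [0.4399, -0.0596, 0.0507]
tool_rot: [-0.0, 0.993, -0.121, -0.0]
contact_force: [-1.8, 0.6, -0.1]
gripper_width: 1.002
```

```bash
python3 - <<'E'
from h import *
s,d=wgrab('w3.png')
print(edge(s['tool_pos']),s['tool_pos'],Ro.from_quat(np.roll(s['tool_rot'],-1)).as_matrix()[:,0],s['contact_force'])
E
```

```text
[-0.2343416  -0.14279871] [ 0.43989075 -0.05955741  0.05068833] [ 9.70809615e-01 -2.39851339e-01 -1.61689265e-04] [-1.8067305   0.58816512 -0.14458343]
```

View pics/w3.png

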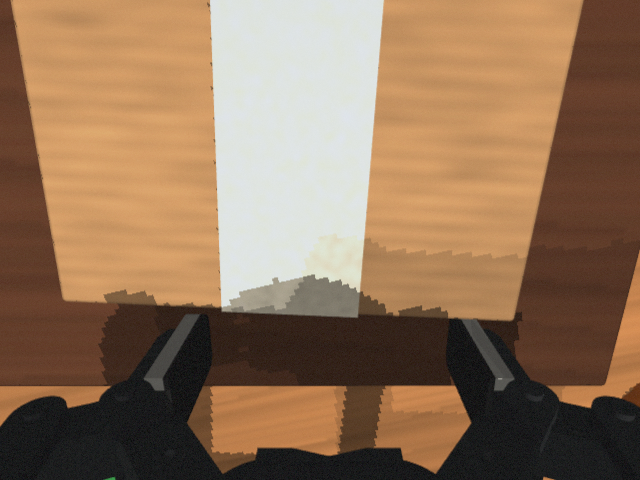

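>>> step_arm(
  motion=[
    [0.0155,-0.0038,0,0,0,0,0],
    [0.0311,-0.0077,0,0,0,0,0],
    [0.0466,-0.0115,0,0,0,0,0],
    [0.0621,-0.0153,0,0,0,0,0],
    [0.0777,-0.0191,0,0,0,0,0],
    [0.0932,-0.023,0,0,0,0,0],
    [0.1087,-0.0268,0,0,0,0,0],
    [0.1243,-0.0306,0,0,0,0,0],
    [0.1398,-0.0345,0,0,0,0,0],
    [0.1553,-0.0383,0,0,0,0,0],
  ],
)

```text
time: 6.05
tool_pos: [0.5178, -0.0788, 0.0508]
tool_rot: [0.0, 0.993, -0.121, -0.0]
contact_force: [-1.2, 1.6, -0.5]
gripper_width: 1.002
```

```bash
python3 - <<'E'
from h import *
s,d=wgrab('w4.png');grab('top','t4.png')
print(edge(s['tool_pos']),s['tool_pos'],Ro.from_quat(np.roll(s['tool_rot'],-1)).as_matrix()[:,0],s['contact_force'])
E
```

```text
[-0.15410949 -0.14281072] [ 0.51778784 -0.07877291  0.05077344] [ 9.70809148e-01 -2.39853286e-01 -1.47643213e-06] [-1.20190058  1.57401912 -0.48240508]
```

View pics/w4.png

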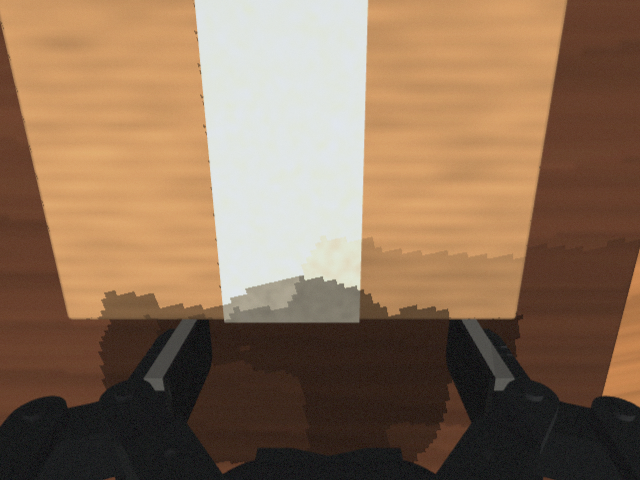

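View pics/t4.png

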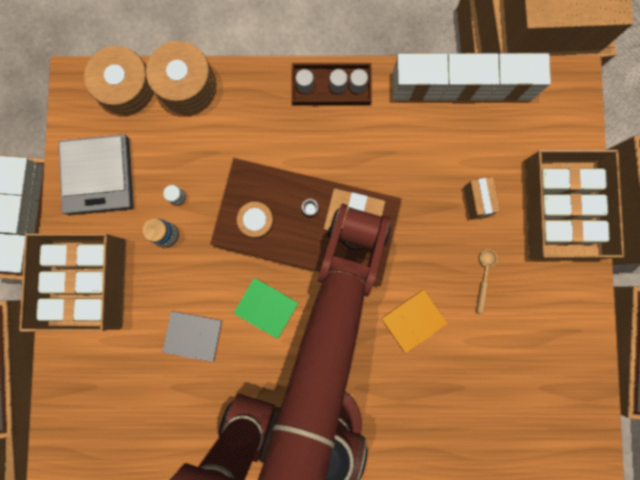

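```bash
python3 - <<'E'
from h import *
s,d=wgrab();t=edge(s['tool_pos'])
for uv in((70,318.5),(225,321.5),(360,321.5),(517,318.5)):
    w=edge(onz(d,uv,.072));print(uv,w.round(4),(w-t).round(4))
E
```

```text
(70, 318.5) [-0.1421 -0.0573] [0.0111 0.0856]
(225, 321.5) [-0.1433 -0.1092] [0.01   0.0337]
(360, 321.5) [-0.1433 -0.1546] [ 0.01   -0.0116]
(517, 318.5) [-0.1421 -0.2072] [ 0.0111 -0.0643]
```

>>> step_arm(
  motion=[
    [0.0097,-0.0024,0,0,0,0,0],
    [0.0194,-0.0048,0,0,0,0,0],
    [0.0291,-0.0072,0,0,0,0,0],
    [0.0388,-0.0096,0,0,0,0,0],
    [0.0485,-0.012,0,0,0,0,0],
    [0.0583,-0.0144,0,0,0,0,0],
    [0.068,-0.0168,0,0,0,0,0],
    [0.0777,-0.0191,0,0,0,0,0],
    [0.0874,-0.0215,0,0,0,0,0],
    [0.0971,-0.0239,0,0,0,0,0],
  ],
)

```text
time: 7.2
tool_pos: [0.5661, -0.0907, 0.0508]
tool_rot: [-0.0, 0.993, -0.121, -0.0]
contact_force: [-0.5, 0.2, -0.0]
gripper_width: 1.0
```

```bash
python3 - <<'E'
from h import *
s,d=wgrab('w5.png');t=grab('top','t5.png');grab('scene','s5.png')
print(edge(s['tool_pos']),s['tool_pos'],Ro.from_quat(np.roll(s['tool_rot'],-1)).as_matrix()[:,0],s['contact_force'])
a=cv2.imread('pics/t5.png')[160:260,290:420];a=cv2.resize(a,None,fx=6,fy=6,interpolation=cv2.INTER_CUBIC);cv2.imwrite('pics/ct5.png',a)
a=cv2.imread('pics/s5.png')[170:290,220:370];a=cv2.resize(a,None,fx=5,fy=5,interpolation=cv2.INTER_CUBIC);cv2.imwrite('pics/cs5.png',a)
E
```

```text
[-0.10437064 -0.14279826] [ 0.56608388 -0.09066599  0.05075877] [ 9.70803037e-01 -2.39878015e-01 -4.02078619e-05] [-0.47928784  0.16754522 -0.04545794]
```

View pics/ct5.png

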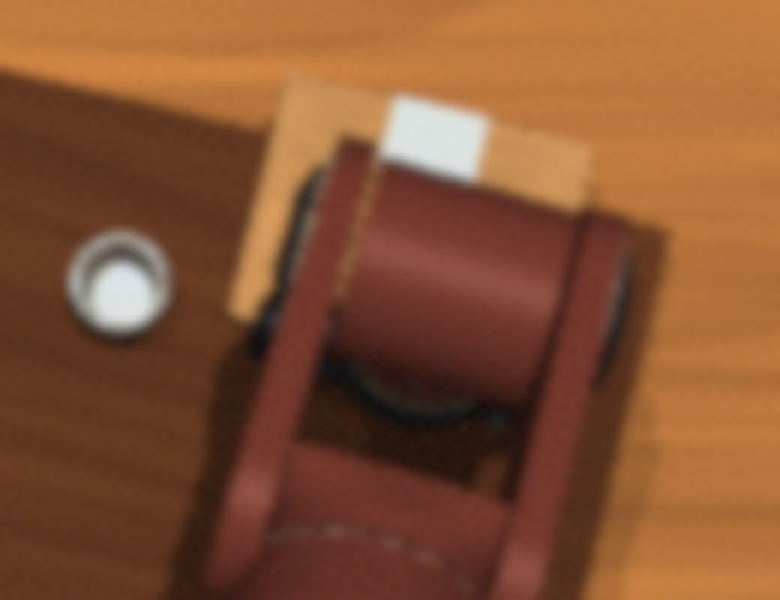

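View pics/cs5.png

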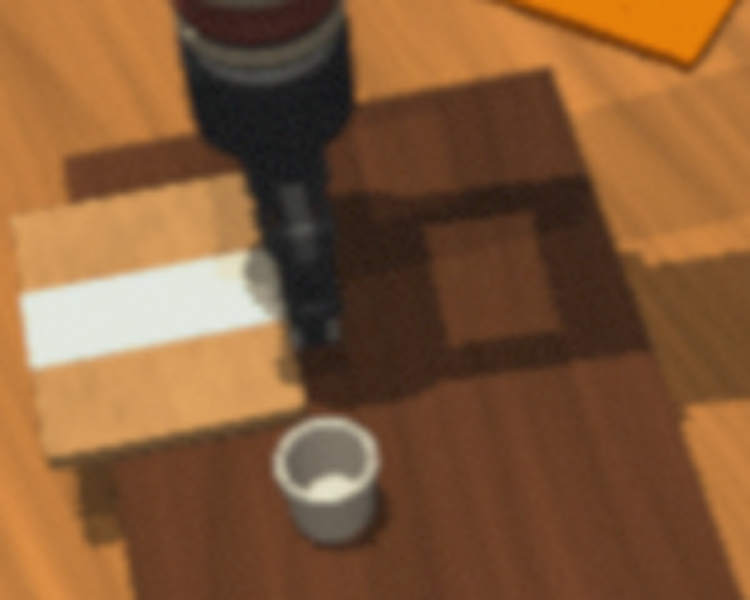

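View pics/w5.png

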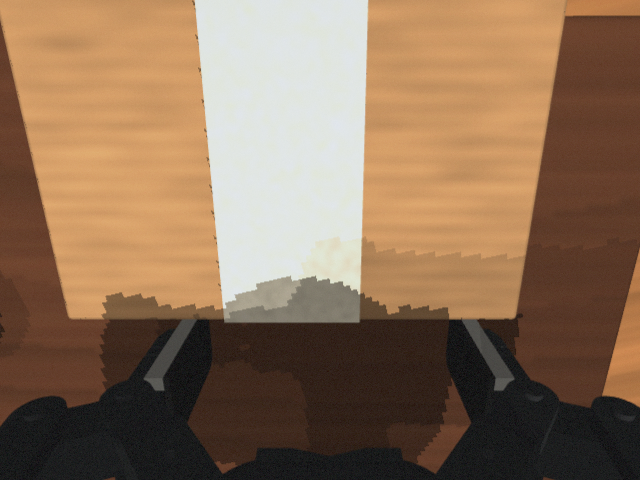

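```bash
python3 - <<'E'
from fit import *
s,d=wgrab()
t=edge(s['tool_pos']);print(t,s['time'])
for uv in((580,15.5),(630,15.5)): print('edge',edge(onz(d,uv,.06)).round(4))
for uv in((70,318.5),(225,321.5),(360,321.5),(517,318.5)): print(edge(onz(d,uv,.072)).round(4))
g=d['pixels'].astype(int).sum(2);print(g[6:26,600])
print(g[310:328,100],g[310:328,500])
dt=grab('top');ds=grab('scene')
f=lambda p,o:full([p],6,*o)[0]
for p in((291,73),(590,150)): print('top front corner',edge(onz(dt,f(p,(290,160)),.072)).round(4))
for p in((52,455),(13,218),(304,407)): print('scene',edge(onz(ds,full([p],5,220,170)[0],.072)).round(4))
for p in((125,560),(66,160)): print('scene stepedge',edge(onz(ds,full([p],5,220,170)[0],.06)).round(4))
for p in((120,95),(20,75),(669,230)): print('top stepedge',edge(onz(dt,f(p,(290,160)),.06)).round(4))
E
```

```text
[-0.10406221 -0.14281214] 7.35
edge [ 0.     -0.2169]
edge [ 0.     -0.2315]
[-0.0928 -0.0574]
[-0.0939 -0.1092]
[-0.0939 -0.1544]
[-0.0928 -0.2069]
[398 393 405 398 395 390 394 394 392 386 384 254 179 198 207 209 208 223
 210 219]
[471 475 470 468 468 434 394 292 216 219 213 207 214 215 213 215 221 217] [416 412 416 416 408 389 353 223 115 107 110 106 112  95  99 105 101 109]
top front corner [ 0.027  -0.0583]
top front corner [ 0.0249 -0.2048]
scene [ 0.0254 -0.0557]
scene [ 0.028  -0.2023]
scene [-0.0905 -0.0539]
scene stepedge [0.0014 0.0001]
scene stepedge [-0.0012 -0.2456]
top stepedge [-0.0001  0.0192]
top stepedge [-0.0021  0.0682]
top stepedge [-0.0007 -0.2513]
```

>>> step_arm(
  motion=[
    [0.005,-0.0012,0,0,0,0,0],
    [0.01,-0.0025,0,0,0,0,0],
    [0.015,-0.0037,0,0,0,0,0],
    [0.02,-0.0049,0,0,0,0,0],
    [0.0232,-0.0057,0,0,0,0,0],
    [0.0252,-0.0062,0,0,0,0,0],
    [0.0252,-0.0062,0,0,0,0,0],
  ],
)

```text
time: 8.2
tool_pos: [0.5785, -0.0937, 0.0508]
tool_rot: [0.0, 0.993, -0.121, 0.0]
contact_force: [-0.7, 0.5, -0.2]
gripper_width: 0.997
```

```bash
python3 - <<'E'
from fit import *
s,d=wgrab('w6.png')
t=edge(s['tool_pos']);print(t,s['time'],s['contact_force'])
g=d['pixels'].astype(int).sum(2)
for u in(575,600,630): print(g[0:80:4,u]);
for u in(100,300,500):
    c=g[305:330,u];k=np.argmin(np.diff(c));print(u,k+305.5,c[k-1:k+3],edge(onz(d,(u,k+305.5),.072)).round(4))
E
```

```text
[-0.09154282 -0.14278711] 8.2 [-0.72867334  0.52568793 -0.17919877]
[390 399 398 403 386 365 369 368 387 399 397 403 396 391 389 378 153 202
 233 215]
[393 392 392 369 356 368 377 400 400 394 402 394 390 383 365 368 165 213
 206 209]
[383 360 360 361 378 390 393 393 391 381 383 378 372 369 363 360 183 213
 203 217]
100 315.5 [466 464 366 290] [-0.079  -0.0678]
300 322.5 [371 262 148 116] [-0.0816 -0.1343]
500 318.5 [386 307 194 107] [-0.0801 -0.2011]
```

View pics/w6.png

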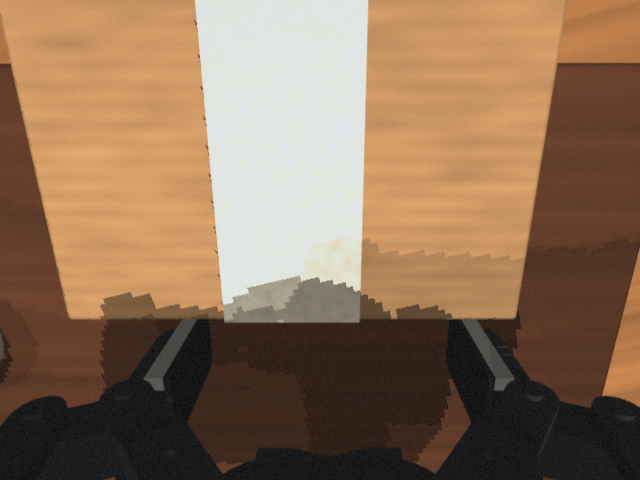

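>>> step_arm(
  motion=[
    [-0.02,0.0049,0,0,0,0,0],
    [-0.06,0.0148,0,0,0,0,0],
    [-0.097,0.024,0,0,0,0,0],
    [-0.097,0.024,0.08,0,0,0,0],
    [-0.18,0.044,0.16,0,0,0,0],
    [-0.26,0.064,0.24,0,0,0,0],
    [-0.34,0.084,0.3,0,0,0,0],
    [-0.4,0.1,0.3,0,0,0,0],
    [-0.4,0.1,0.3,0,0,0,0],
    [-0.4,0.1,0.3,0,0,0,0],
  ],
)

```text
time: 9.25
tool_pos: [0.378, -0.0436, 0.2015]
tool_rot: [0.0, 0.993, -0.121, 0.002]
contact_force: [-0.0, -0.5, 0.9]
gripper_width: 1.005
```

```bash
python3 - <<'E'
from h import *
s,d=wgrab('w7.png');grab('top','t7.png');grab('scene','s7.png')
print(edge(s['tool_pos']),s['tool_pos'],s['contact_force'])
a=cv2.imread('pics/t7.png')[150:295,205:410];cv2.imwrite('pics/ct7.png',cv2.resize(a,None,fx=3.8,fy=3.8,interpolation=cv2.INTER_CUBIC))
a=cv2.imread('pics/s7.png')[170:290,220:370];a=cv2.resize(a,None,fx=5,fy=5,interpolation=cv2.INTER_CUBIC);cv2.imwrite('pics/cs7.png',a)
E
```

```text
[-0.29821426 -0.14207668] [ 0.37804753 -0.04356822  0.20147145] [-0.04661287 -0.49763557  0.93569176]
```

View pics/ct7.png

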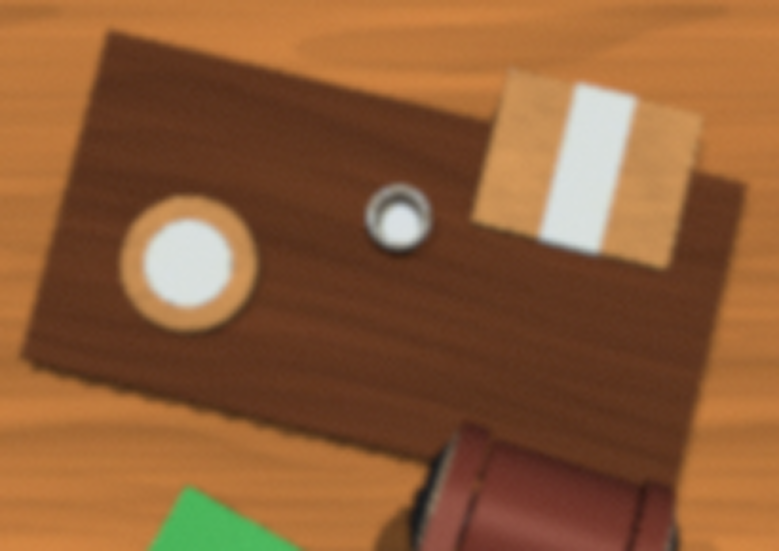

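View pics/cs7.png

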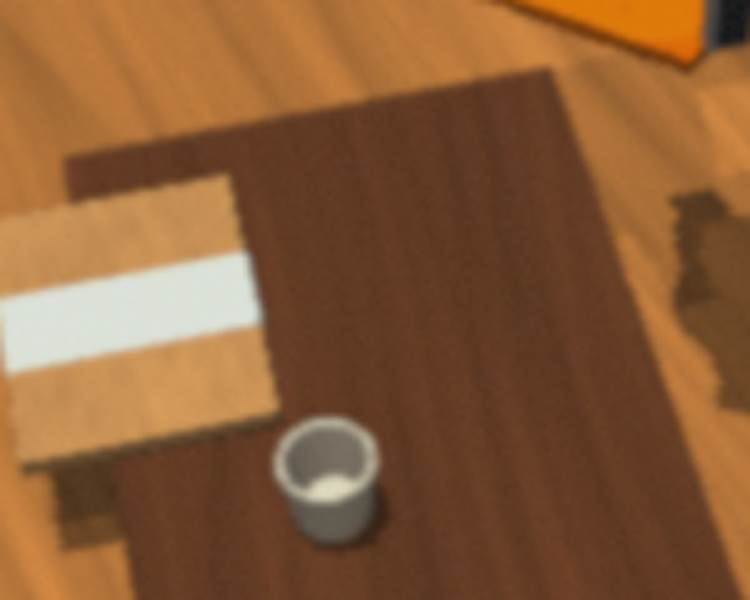

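View pics/w7.png

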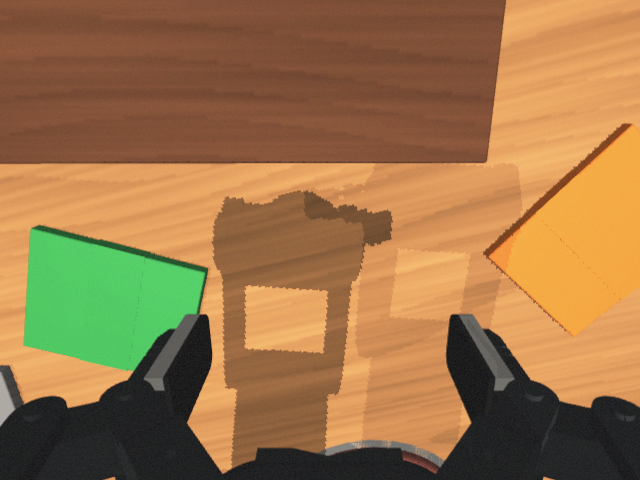

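```bash
python3 - <<'E'
from fit import *
dt=grab('top');ds=grab('scene')
sl=full([(510,67),(704,117),(667,270),(471,221)],3.8,205,150)
q,r=fit([(dt,sl)],SLAB,.072,[.65,-.1,-.24]);print(q,r,edge(q,(.6999,.0207,-.2401)),edge(q))
for p in((24,467),(278,412),(231,176)): print('scene',edge(onz(ds,full([p],5,220,170)[0],.072),(.7027,.0247,-.2421)).round(4))
E
```

```text
[ 0.64964829 -0.1003732  -0.24852473] [ 0.1  0.2  0.1 -0.2 -0.2  0.  -0.  -0.1] [-0.02001902 -0.12954996] [-0.02091178 -0.13222187]
scene [ 0.0378 -0.0541]
scene [-0.079 -0.056]
scene [-0.0815 -0.2048]
```

The slab centre is 20–21 mm short of the edge and within 0.01 rad of parallel. The cup and round carton haven't moved, so I'm handing it in.

```bash
python3 - <<'E'
from h import *
print(manip.job_done())
E
```

```text
the job is handed in; nothing more can be done
None
```

I pushed the brown slab with both open fingertips against its near long side. That squared it to the edge and slid it out, and then I backed the arm away and handed the job in at about 9.5 s.

- **Overhang:** After the arm backed off, the top camera put the slab's centre 20 to 21 mm short of the far edge, so about 39 to 40 mm sticks out. The wrist camera, while the fingers were still touching, put its near side about 80 mm back from the edge, which agrees. Single corners in the scene camera gave 38 mm to about 41 mm, so the views differ by 1 to 2 mm.
- **Squareness:** The slab is within about 0.01 rad of parallel to the edge.
- **Everything else:** The cup and round carton are at the same pixels as before. In the pictures the green and orange look-alikes looked undisturbed. I did not re-measure the caddy, carton, scoop, tin or grey look-alike, but the arm never went low near them.
- **Forces:** Readings at the end of each move stayed under about 2 N.

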